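# Tare the empty dish on the laboratory balance

## Robot

A 6-joint arm with a two-finger parallel gripper is mounted at the origin on the work surface. World frame = base frame: x ahead of the robot, y to its left, z up, the work surface at z = 0. Lengths are in m, angles in rad, forces in N, time in s.
With the tool pointing down it reaches from about 0.275 to 0.775 m from the base axis. Payload 14.6 kg.
Tool frame: the origin (TCP) lies midway between the tips of the shut fingers; the grasp point (between the pads) lies 19 mm behind it; z points along the fingers, y is the direction in which the jaws open and shut (so a half turn about z gives the same grasp; the last joint's range is limited). The gripper opens to 85 mm and grips with 20 to 120 N. Pads are 22 mm wide; open, the fingers measure 114 mm over their backs; the gripper's body (76 mm by 85 mm) begins 54 mm behind the grasp point. The pads swing forward as they close: fully open they stand 13 mm farther back than shut.
Start: joints at [1.066, 0.263, -0.048, 1.259, 0, 1.415], TCP at [0.18, 0.493, 0.231] pointing down, gripper open.
Joint ranges: [-2.65, 2.65], [-0.89, 1.7], [-1.18, 1.37], [-2.13, 2.11], [-1.35, 1.29], [-3.14, 3.14]. Speed limits (rad/s): [1.89, 1.89, 2.57, 2.79, 3.14, 3.14].

## Interface

Orientations are given as a unit quaternion [x, y, z, w].
In Python, from bench import r gives the robot as it stands. The module is installed in compiled form; this text tells all that it offers.
- The arm moves only by the shell command python3 -m creep 'ROWS' [FORCE]. ROWS is a JSON object of lists of equal length, an entry for each row: "linear": the shift along the tool's x, y, z in cm, a list of three; "rotation": the turn, a rotation vector about the tool's x, y, z in rad, a list of three; "claw": the closure, from -1 (fully open) to 1 (shut). A call has exactly 5 rows; each row is the pose to reach, as a shift and turn from the pose commanded when the call began, along the tool's axes at that moment; what a row does not reach only later rows make up. A row lasts 1/12 s, in which the tool goes at most 41.7 mm and 7.16 degrees, less where a joint would pass 70% of its speed; a pose out of reach is approached as far as the arm can. A call with a gripper value outside its range is refused whole. The fingers move at their own pace and stop on an object; FORCE is the grip in N (left out, the last holds). Time passes only in rows, so rows that repeat a pose let the fingers close, or fill a call up. It gives the time, the measured TCP pose, the force and the opening at its end, in the units of the state.
- r.sense(): the state, without advancing time (a new reading comes with each control period).
- r.snapshot(name): name is "side" or "top"; returns a dict with "pixels" (384x512x3 uint8, blue, green, red), "range_z" (384x512 float32, m along the optical axis (not along the pixel's ray), 0 where there is no reading), "fx", "fy", "cx", "cy" (pixels), "T" (4x4, takes a point from camera to world coordinates). Camera axes: x right, y down, z forward; pixel columns grow to the right and rows downward; lengths in m; the calibration is good to about 2 mm. A picture is of the moment at which its call begins.
- r.hand_in(): hands the job in, once; it reports no verdict.
The state is a dict: "t": time; "joints": joint angles; "joint_velocities": joint speeds; "tau": joint torques, N m; "tool_pos": TCP position; "eef_rot": TCP orientation; "ft_force": force on the tool from outside, world axes, zero at the start; "ft_torque": the same for the moment, N m; "gripper_width": opening from 0.0 (shut) to 1.0 (fully open).
Only numpy, scipy, OpenCV 4.12 (cv2) and the standard library are available. Lean on these libraries where they do the work, as an engineer would, in place of code of your own. Each camera call takes 0.05 s, during which the arm holds its last target. There are 200 camera calls.

## Task

Get the balance ready for weighing: gently set the empty white dish upright on the middle of the round steel pan and let go of it, then press the green tare button and release it, leaving the dish standing on the pan. Do not move the other white dish, the one with the metal samples in it.

Things in the scene. Friction and masses are not known exactly. Their poses are not given: they have to be found in the camera images.
- empty_dish: The empty white porcelain dish, standing upright on the bench: a round, straight-sided, flat-bottomed cup, 60 mm outside diameter, 40 mm high, walls 4 mm thick, open at the top, the foot slightly narrower (52 mm) over the lowest 6 mm. About 90 g. Origin at the centre of its underside, z up. It can be gripped across its outside diameter from above.
- full_dish: A second white porcelain dish of the same shape and size, holding three small brass, copper and dark steel cylinders. To be left where it stands. Origin at the centre of its underside, z up.
- balance: White top-pan laboratory balance fixed on the bench, 230 x 190 mm, 56 mm high. Origin on the bench right under the pan's centre; z up, x from its control panel to the pan, y to the left seen from the panel. The pan, a steel disc of 124 mm diameter, is fixed, its flat top 70 mm above the bench. The panel (57 mm high, towards the robot) has a dark display between a green and a red button.
- tare_button (a joint): Green tare button, 24 mm wide, at x -115, y +60 mm in the balance's frame, top 66 mm above the bench, 9 mm proud of the panel; the red power button, not needed, is at y -60. Value in m: 0 up, 0.005 fully down. Pressed straight down against a spring, about 4 N when fully down, it springs back; 3 mm or more counts as pressed.
There are look-alikes about, which are no part of the job. Leave any purple look-alike of the full_dish alone.

How it is judged:
On the way, in this order (a step that is already met when the one before it is completed fails the run):
1. the empty dish stands upright on the pan, its centre within 25 mm of the pan's centre, let go (horizontal distance between empty_dish and balance below 0.025 m and z of empty_dish in the frame of balance between 0.065 and 0.076 m and angle between empty_dish's own z axis and vertical below 0.17 rad and linear speed of empty_dish below 0.02 m/s and contact force between the fingers and empty_dish below 0.1 N), for 0.2 s.
2. the tare button is pressed at least 3 mm down while the empty dish stands on the pan by itself (horizontal distance between empty_dish and balance below 0.025 m and z of empty_dish in the frame of balance between 0.065 and 0.076 m and angle between empty_dish's own z axis and vertical below 0.17 rad and contact force between the fingers and empty_dish below 0.1 N and value of joint tare_button above 0.003 m), for 0.05 s.
At the end, for the whole second after the job is handed in: The empty dish stands at rest and let go on the pan, upright within 10 degrees, its centre within 25 mm of the pan's centre; the tare button is up again; the dish with the samples stands upright within 30 mm of where it was (all of step 1 and value of joint tare_button below 0.0015 m and distance of full_dish from where it was at the start of the episode below 0.03 m and angle between full_dish's own z axis and vertical below 0.17 rad); the robot touches nothing.
It fails at once if the dish with the samples is moved more than 30 mm or tipped (distance of full_dish from where it was at the start of the episode above 0.03 m or angle between full_dish's own z axis and vertical above 0.35 rad).
It fails at once if the empty dish is dropped (falls free from more than about 25 mm) (contact force between the fingers and empty_dish below 0.05 N and linear speed of empty_dish above 0.7 m/s).
It also fails if it takes over 42 s, if anything falls off the work surface, if the arm or the gripper's body presses on something with over 40 N, if the wrist force passes 120 N, or if a joint passes its speed limit or range.

## Working session

There is one attempt and no reset: what is moved stays moved. The work goes in short steps, Python scripts to look and compute and a shell command to move; the robot and the scene stay as the last step left them, time stands still between calls to the robot, and variables do not carry over. Pictures are saved under pics/ and viewed, about 8 in all and at most 12, crops included, and the job is handed in when it is done.

```bash
mkdir -p pics; cat > h.py <<'E'
import cv2, numpy as np
from bench import r
def snap(n,f):
    s=r.snapshot(n); cv2.imwrite('pics/'+f+'.png',s['pixels']); np.savez('pics/'+f+'.npz',**s); return s
def P(s,u,v):
    z=float(s['range_z'][v,u]); p=[(u-s['cx'])*z/s['fx'],(v-s['cy'])*z/s['fy'],z,1]
    return (np.array(s['T'])@p)[:3].round(4)
E
python3 - <<'E'
from h import *
snap('top','top0');snap('side','side0')
a=cv2.imread('pics/top0.png');cv2.imwrite('pics/top0b.png',cv2.resize(a,(800,600)))
s=r.sense();print(s['t'],s['tool_pos'],s['eef_rot'],s['gripper_width'])
E
```

```text
0.1 [0.17981859 0.4929857  0.23086962] [ 1.74032705e-01  9.84739755e-01 -4.56224996e-04 -1.57160497e-04] 0.9981243873622999
```

View pics/top0.png

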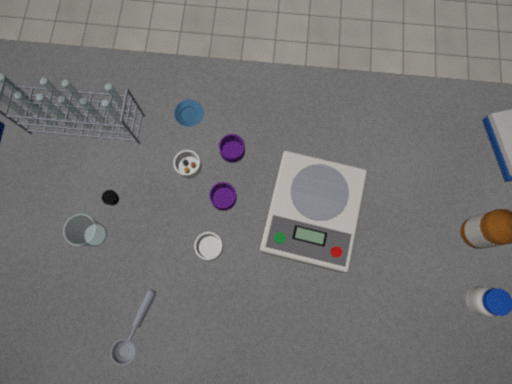

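View pics/side0.png

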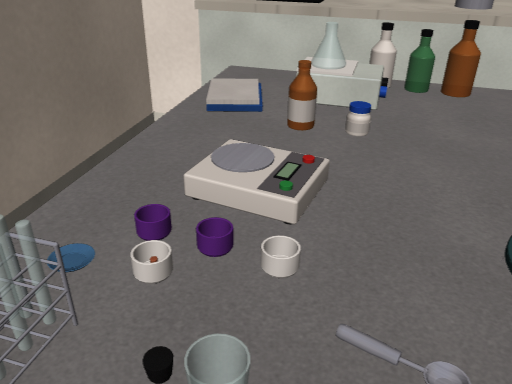

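The top view shows the empty dish at (208,246), the full dish at (187,163), the pan at (320,192), the green button at (280,238) and the red one at (337,252). Two purple look-alikes are at (232,148) and (223,196).

```bash
python3 - <<'E'
from h import *
s=dict(np.load('pics/top0.npz'))
for n,u,v in [('empty',208,246),('full',187,163),('pan',320,192),('green',280,238),('red',337,252),('purp1',232,148),('purp2',223,196),('bench',250,300)]: print(n,P(s,u,v))
# cloud-based refinement
R=s['range_z'];v,u=np.mgrid[:384,:512]
X=np.stack([(u-s['cx'])*R/s['fx'],(v-s['cy'])*R/s['fy'],R,0*R+1],-1)@s['T'].T
W=X[...,:3]
def fit(c,rad,z0,z1,n):
    m=(np.hypot(W[...,0]-c[0],W[...,1]-c[1])<rad)&(W[...,2]>z0)&(W[...,2]<z1)
    q=W[m].astype(np.float32); (cx,cy),rr=cv2.minEnclosingCircle(q[:,:2].copy()); print(n,cx,cy,rr,q.mean(0),len(q))
fit(P(s,208,246),.045,.034,.05,'empty'); fit(P(s,320,192),.08,.066,.078,'pan'); fit(P(s,280,238),.022,.061,.075,'green')
fit(P(s,223,196),.045,.03,.05,'purp2')
fit(P(s,337,252),.022,.061,.075,'red')
E
```

```text
empty [0.4784 0.1267 0.0034]
full [0.6612 0.1964 0.0153]
pan [ 0.6083 -0.1036  0.0696]
green [ 0.5041 -0.0274  0.0614]
red [ 0.4863 -0.1466  0.0627]
purp1 [0.712  0.0986 0.0022]
purp2 [0.5942 0.1064 0.0044]
bench [ 0.3721  0.0228 -0.0022]
empty 0.47669389843940735 0.12316906452178955 0.030169984325766563 [0.4766088  0.12310146 0.03861298] 175
pan 0.6095569133758545 -0.10185720026493073 0.06231100857257843 [ 0.60812414 -0.10181852  0.06937278] 2568
green 0.500585675239563 -0.025471102446317673 0.015566110610961914 [ 0.504202   -0.02527809  0.06480274] 104
purp2 0.5897533297538757 0.10576826333999634 0.03014339879155159 [0.5901127  0.10522898 0.03774628] 186
red 0.48665204644203186 -0.14366896450519562 0.011758949607610703 [ 0.4863343  -0.1437028   0.06531829] 105
```

```bash
cat > go.py <<'E'
import sys
from h import *
from scipy.spatial.transform import Rotation as Ro
t=np.array([float(a) for a in sys.argv[1:4]]);s=r.sense();R=Ro.from_quat(s['eef_rot'])
print('cm',(R.inv().apply(t-s['tool_pos'])*100).round(2),'t',s['t'],'F',np.round(s['ft_force'],1))
E
python3 -m creep '{"linear":[[-3.4,-2.1,0],[-6.9,-4.2,0],[-10.3,-6.2,0],[-13.7,-8.3,0],[-17,-10.4,0]],"rotation":[[0,0,0],[0,0,0],[0,0,0],[0,0,0],[0,0,0]],"claw":[-1,-1,-1,-1,-1]}' 30
python3 -m creep '{"linear":[[-3.4,-2.1,0],[-6.9,-4.2,0],[-10.3,-6.2,0],[-13.7,-8.3,0],[-17,-10.4,0]],"rotation":[[0,0,0],[0,0,0],[0,0,0],[0,0,0],[0,0,0]],"claw":[-1,-1,-1,-1,-1]}'
python3 go.py 0.477 0.123 0.1
```

```text
t: 0.52
tool_pos: [0.3046, 0.3356, 0.2311]
eef_rot: [0.174, 0.985, -0.0, -0.0]
ft_force: [0.4, 0.6, -0.0]
gripper_width: 0.995
t: 0.93
tool_pos: [0.4289, 0.1794, 0.2312]
eef_rot: [0.174, 0.985, -0.0, -0.0]
ft_force: [1.6, 1.1, 0.2]
gripper_width: 1.001
cm [-6.46 -3.65 13.12] t 0.9333 F [1.6 1.1 0.2]
```

```bash

python3 -m creep '{"linear":[[-2,-1.2,2.5],[-4,-2.4,5],[-6.5,-3.6,8],[-6.5,-3.6,11],[-6.5,-3.6,13]],"rotation":[[0,0,0],[0,0,0],[0,0,0],[0,0,0],[0,0,0]],"claw":[-1,-1,-1,-1,-1]}'
python3 -m creep '{"linear":[[0,0,0],[0,0,0],[0,0,0],[0,0,0],[0,0,0]],"rotation":[[0,0,0],[0,0,0],[0,0,0],[0,0,0],[0,0,0]],"claw":[-1,-1,-1,-1,-1]}'
python3 go.py 0.477 0.123 0.008
python3 - <<'E'
from h import *
a=snap('top','top1')['pixels'];b=snap('side','side1')['pixels']
o=np.hstack([cv2.resize(a[180:310,140:270],(390,390),interpolation=2),cv2.resize(b[180:310,220:350],(390,390),interpolation=2)])
cv2.imwrite('pics/c1.png',o)
E
```

```text
t: 1.35
tool_pos: [0.4765, 0.1239, 0.0986]
eef_rot: [0.175, 0.985, -0.0, -0.001]
ft_force: [0.2, 1.3, -0.4]
gripper_width: 1.0
t: 1.77
tool_pos: [0.4775, 0.1255, 0.1026]
eef_rot: [0.174, 0.985, 0.0, 0.001]
ft_force: [0.3, 0.1, -0.4]
gripper_width: 1.005
cm [-0.02 -0.26  9.46] t 1.7667 F [ 0.3  0.1 -0.4]
```

View pics/c1.png

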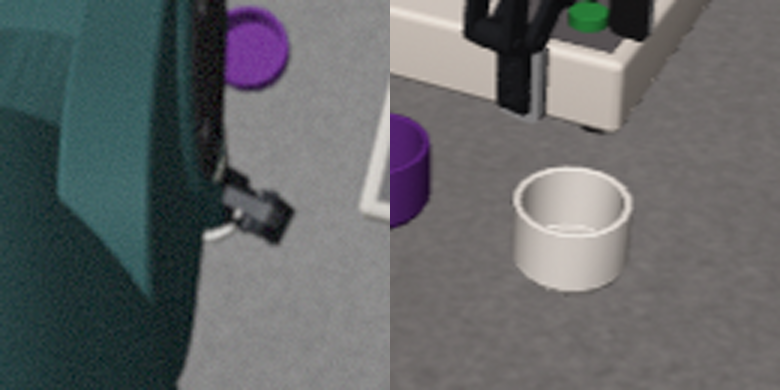

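The gripper hovers over the dish, with its two fingers on either side of it. I'm descending, then closing.

```bash

python3 -m creep '{"linear":[[0,-0.2,1.8],[0,-0.2,3.6],[0,-0.2,5.4],[0,-0.2,7.2],[0,-0.2,8.5]],"rotation":[[0,0,0],[0,0,0],[0,0,0],[0,0,0],[0,0,0]],"claw":[-1,-1,-1,-1,-1]}'
python3 -m creep '{"linear":[[0,0,0.4],[0,0,0.7],[0,0,0.7],[0,0,0.7],[0,0,0.7]],"rotation":[[0,0,0],[0,0,0],[0,0,0],[0,0,0],[0,0,0]],"claw":[-1,-1,-0.2,0.1,0.4]}' 30
python3 -m creep '{"linear":[[0,0,0],[0,0,0],[0,0,0],[0,0,0],[0,0,0]],"rotation":[[0,0,0],[0,0,0],[0,0,0],[0,0,0],[0,0,0]],"claw":[0.4,0.4,0.4,0.4,0.4]}'
python3 go.py 0.477 0.123 0.008
```

```text
t: 2.28
tool_pos: [0.4759, 0.1234, 0.0154]
eef_rot: [0.174, 0.985, -0.0, -0.0]
ft_force: [-0.7, 0.4, 0.1]
gripper_width: 0.997
t: 2.7
tool_pos: [0.4766, 0.1233, 0.0104]
eef_rot: [0.174, 0.985, 0.0, 0.001]
ft_force: [-2.4, -0.7, 7.8]
gripper_width: 0.69
t: 3.12
tool_pos: [0.4766, 0.1233, 0.0104]
eef_rot: [0.174, 0.985, 0.0, 0.001]
ft_force: [-1.4, -1.0, 6.5]
gripper_width: 0.686
cm [-0.04 -0.02  0.24] t 3.1167 F [-1.4 -1.   6.5]
```

```bash

python3 -m creep '{"linear":[[0,0,-1],[0,0,-3],[0,0,-6],[0,0,-9],[0,0,-12]],"rotation":[[0,0,0],[0,0,0],[0,0,0],[0,0,0],[0,0,0]],"claw":[0.4,0.4,0.4,0.4,0.4]}'
python3 -m creep '{"linear":[[0,0,-1],[0,0,-2],[0,0,-2],[0,0,-2],[0,0,-2]],"rotation":[[0,0,0],[0,0,0],[0,0,0],[0,0,0],[0,0,0]],"claw":[0.4,0.4,0.4,0.4,0.4]}'
python3 go.py 0.609 -0.102 0.1
python3 - <<'E'
from h import *
b=snap('side','side2')['pixels']
cv2.imwrite('pics/c2.png',cv2.resize(b[100:290,190:380],(570,570),interpolation=2))
E
```

```text
t: 3.53
tool_pos: [0.4759, 0.1233, 0.1314]
eef_rot: [0.174, 0.985, 0.0, 0.0]
ft_force: [0.4, 0.7, -1.1]
gripper_width: 0.685
t: 3.95
tool_pos: [0.4758, 0.1233, 0.1489]
eef_rot: [0.174, 0.985, -0.0, -0.0]
ft_force: [-0.3, -1.0, -1.2]
gripper_width: 0.684
cm [-20.24 -16.6    4.88] t 3.95 F [-0.3 -1.  -1.2]
```

View pics/c2.png

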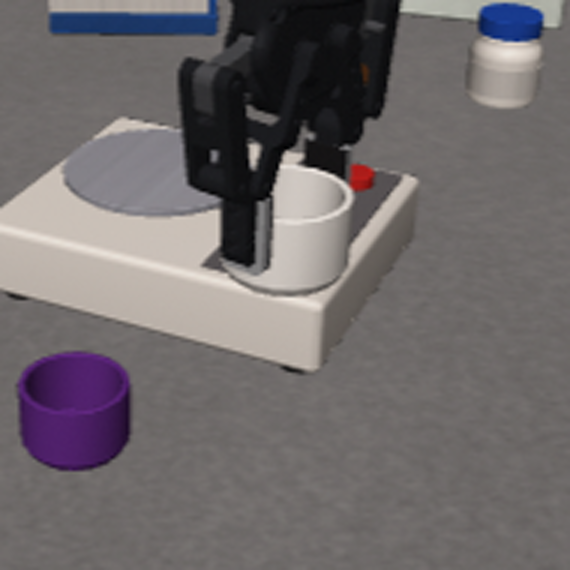

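The dish is held upright between the fingers (rim around crop (305,195)). I'm carrying it to the pan.

```bash

python3 -m creep '{"linear":[[-1.5,-1.2,0],[-4,-3.3,0],[-7,-5.7,0],[-10,-8.2,0],[-12.5,-10.2,0]],"rotation":[[0,0,0],[0,0,0],[0,0,0],[0,0,0],[0,0,0]],"claw":[0.4,0.4,0.4,0.4,0.4]}'
python3 -m creep '{"linear":[[-3,-2.4,0],[-5.5,-4.5,0.5],[-7,-5.8,1.5],[-7.7,-6.4,2.5],[-7.7,-6.4,3.5]],"rotation":[[0,0,0],[0,0,0],[0,0,0],[0,0,0],[0,0,0]],"claw":[0.4,0.4,0.4,0.4,0.4]}'
python3 -m creep '{"linear":[[0,0,0],[0,0,0],[0,0,0],[0,0,0],[0,0,0]],"rotation":[[0,0,0],[0,0,0],[0,0,0],[0,0,0],[0,0,0]],"claw":[0.4,0.4,0.4,0.4,0.4]}'
python3 go.py 0.609 -0.102 0.080
python3 - <<'E'
from h import *
b=snap('side','side3')['pixels'];a=snap('top','top3')['pixels']
o=np.hstack([cv2.resize(a[130:290,240:400],(390,390),interpolation=2),cv2.resize(b[90:220,180:310],(390,390),interpolation=2)])
cv2.imwrite('pics/c3.png',o)
E
```

```text
t: 4.42
tool_pos: [0.5592, -0.0175, 0.1485]
eef_rot: [0.174, 0.985, -0.0, -0.0]
ft_force: [0.8, 0.4, -0.7]
gripper_width: 0.684
t: 4.83
tool_pos: [0.6092, -0.1033, 0.1125]
eef_rot: [0.175, 0.985, -0.0, -0.001]
ft_force: [-0.1, -0.8, -1.6]
gripper_width: 0.686
t: 5.25
tool_pos: [0.6091, -0.1012, 0.115]
eef_rot: [0.174, 0.985, -0.0, 0.001]
ft_force: [0.2, 0.0, -1.3]
gripper_width: 0.686
cm [-0.02 -0.08  3.5 ] t 5.25 F [ 0.2  0.  -1.3]
```

View pics/c3.png

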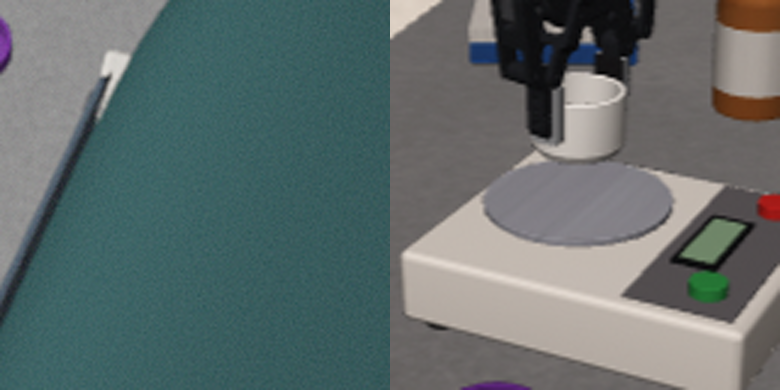

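The dish hangs over the pan: its foot is at crop (578,145) and the pan centre at (578,203). I'm lowering it slowly and watching the force.

```bash

python3 -m creep '{"linear":[[0,0,0.7],[0,0,1.4],[0,0,2],[0,0,2.5],[0,0,2.9]],"rotation":[[0,0,0],[0,0,0],[0,0,0],[0,0,0],[0,0,0]],"claw":[0.4,0.4,0.4,0.4,0.4]}'
python3 -m creep '{"linear":[[0,0,0.1],[0,0,0.2],[0,0,0.3],[0,0,0.3],[0,0,0.3]],"rotation":[[0,0,0],[0,0,0],[0,0,0],[0,0,0],[0,0,0]],"claw":[0.4,0.4,0.4,0.4,0.4]}'
python3 -m creep '{"linear":[[0,0,0.05],[0,0,0.1],[0,0,0.15],[0,0,0.2],[0,0,0.2]],"rotation":[[0,0,0],[0,0,0],[0,0,0],[0,0,0],[0,0,0]],"claw":[0.4,0.4,0.4,0.4,0.4]}'
```

```text
t: 5.77
tool_pos: [0.6086, -0.1018, 0.0842]
eef_rot: [0.174, 0.985, 0.0, -0.001]
ft_force: [-0.7, 0.4, -2.2]
gripper_width: 0.687
t: 6.18
tool_pos: [0.6091, -0.1019, 0.0824]
eef_rot: [0.174, 0.985, -0.0, 0.0]
ft_force: [0.2, -0.2, -1.2]
gripper_width: 0.682
t: 6.6
tool_pos: [0.609, -0.1019, 0.0805]
eef_rot: [0.174, 0.985, -0.0, 0.0]
ft_force: [-1.6, 1.0, 2.2]
gripper_width: 0.684
```

Force changed sign (−1.2 → +2.2 N), so the dish is touching the pan. I'm opening and retreating straight up.

```bash

python3 -m creep '{"linear":[[0,0,0],[0,0,0],[0,0,0],[0,0,0],[0,0,0]],"rotation":[[0,0,0],[0,0,0],[0,0,0],[0,0,0],[0,0,0]],"claw":[0.3,0.1,-0.3,-0.7,-1]}'
python3 -m creep '{"linear":[[0,0,0],[0,0,0],[0,0,0],[0,0,-1],[0,0,-3]],"rotation":[[0,0,0],[0,0,0],[0,0,0],[0,0,0],[0,0,0]],"claw":[-1,-1,-1,-1,-1]}'
python3 -m creep '{"linear":[[0,0,-2],[0,0,-4],[0,0,-6],[0,0,-7],[0,0,-7]],"rotation":[[0,0,0],[0,0,0],[0,0,0],[0,0,0],[0,0,0]],"claw":[-1,-1,-1,0,1]}'
python3 go.py 0.504 -0.0255 0.1
python3 - <<'E'
from h import *
b=snap('side','side4')['pixels']
cv2.imwrite('pics/c4.png',cv2.resize(b[90:280,160:350],(570,570),interpolation=2))
E
```

```text
t: 7.02
tool_pos: [0.6091, -0.1019, 0.0802]
eef_rot: [0.174, 0.985, -0.0, 0.0]
ft_force: [-0.1, -0.4, -0.5]
gripper_width: 0.941
t: 7.43
tool_pos: [0.6079, -0.1015, 0.1093]
eef_rot: [0.174, 0.985, 0.0, -0.002]
ft_force: [-0.4, 0.5, -1.2]
gripper_width: 0.996
t: 7.85
tool_pos: [0.6099, -0.1022, 0.1828]
eef_rot: [0.174, 0.985, -0.0, 0.002]
ft_force: [0.4, -1.1, 0.0]
gripper_width: 0.747
cm [12.61  3.57  8.23] t 7.85 F [ 0.4 -1.1  0. ]
```

View pics/c4.png

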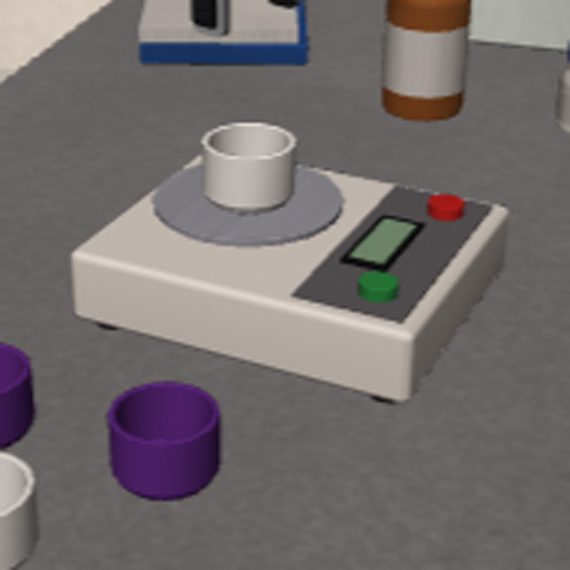

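The dish stands upright in the middle of the pan: its foot is at crop (248,195) and the pan centre at (248,200). Next I'm moving the shut fingers over the button at crop (378,285).

```bash

python3 -m creep '{"linear":[[3,0.8,0],[6,1.7,0],[9,2.5,0.5],[12,3.4,1.5],[12.6,3.6,3]],"rotation":[[0,0,0],[0,0,0],[0,0,0],[0,0,0],[0,0,0]],"claw":[1,1,1,1,1]}'
python3 -m creep '{"linear":[[0,0,2],[0,0,4],[0,0,5],[0,0,5],[0,0,5]],"rotation":[[0,0,0],[0,0,0],[0,0,0],[0,0,0],[0,0,0]],"claw":[1,1,1,1,1]}'
python3 go.py 0.504 -0.0255 0.061
python3 - <<'E'
from h import *
b=snap('side','side5')['pixels']
cv2.imwrite('pics/c5.png',cv2.resize(b[90:280,160:350],(570,570),interpolation=2))
E
```

```text
t: 8.32
tool_pos: [0.4992, -0.0226, 0.1497]
eef_rot: [0.173, 0.985, 0.0, -0.001]
ft_force: [1.4, -1.0, -0.5]
gripper_width: 0.001
t: 8.73
tool_pos: [0.5022, -0.0247, 0.0995]
eef_rot: [0.174, 0.985, 0.0, -0.001]
ft_force: [0.4, -0.0, 0.2]
gripper_width: 0.004
cm [-0.21 -0.01  3.85] t 8.7333 F [ 0.4 -0.   0.2]
```

View pics/c5.png

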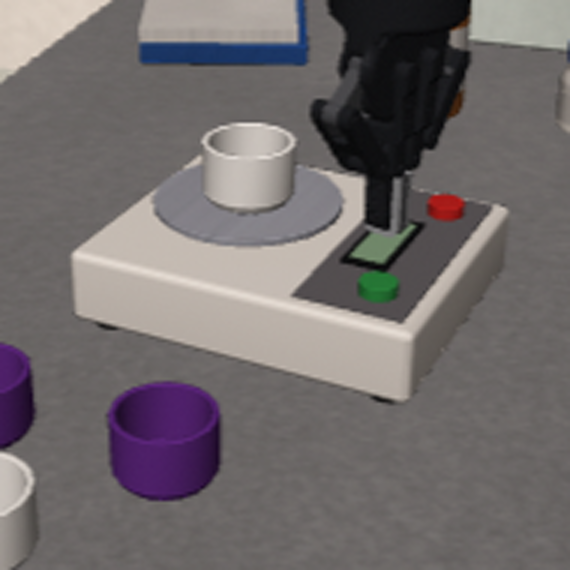

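The closed fingertips are about 33 mm above the green button, tip at crop (387,230), a few mm toward the robot. I'm correcting slightly and pressing.

```bash

python3 -m creep '{"linear":[[-0.3,0,1],[-0.3,0,2],[-0.3,0,2.6],[-0.3,0,3],[-0.3,0,3]],"rotation":[[0,0,0],[0,0,0],[0,0,0],[0,0,0],[0,0,0]],"claw":[1,1,1,1,1]}'
python3 -m creep '{"linear":[[0,0,0.2],[0,0,0.4],[0,0,0.6],[0,0,0.6],[0,0,0.6]],"rotation":[[0,0,0],[0,0,0],[0,0,0],[0,0,0],[0,0,0]],"claw":[1,1,1,1,1]}'
```

```text
t: 9.2
tool_pos: [0.5055, -0.0259, 0.0696]
eef_rot: [0.174, 0.985, 0.0, -0.0]
ft_force: [-0.3, 0.5, -0.6]
gripper_width: 0.001
t: 9.62
tool_pos: [0.5059, -0.0259, 0.0644]
eef_rot: [0.174, 0.985, -0.0, 0.0]
ft_force: [1.1, 0.6, 1.3]
gripper_width: 0.001
```

```bash

python3 -m creep '{"linear":[[0,0,0.1],[0,0,0.2],[0,0,0.3],[0,0,0.3],[0,0,0.3]],"rotation":[[0,0,0],[0,0,0],[0,0,0],[0,0,0],[0,0,0]],"claw":[1,1,1,1,1]}'
python3 -m creep '{"linear":[[0,0,0.1],[0,0,0.2],[0,0,0.2],[0,0,0.2],[0,0,0.2]],"rotation":[[0,0,0],[0,0,0],[0,0,0],[0,0,0],[0,0,0]],"claw":[1,1,1,1,1]}'
```

```text
t: 10.03
tool_pos: [0.506, -0.0259, 0.0614]
eef_rot: [0.174, 0.985, -0.0, 0.0]
ft_force: [0.5, -0.6, 3.5]
gripper_width: 0.002
t: 10.45
tool_pos: [0.5061, -0.026, 0.0608]
eef_rot: [0.174, 0.985, -0.0, 0.001]
ft_force: [-7.2, 1.1, 31.8]
gripper_width: 0.001
```

Bottomed out: the force rose to 32 N against the stop, past the 4 N spring. I'm releasing and retreating.

```bash

python3 -m creep '{"linear":[[0,0,-0.5],[0,0,-1.5],[0,0,-4],[0,0,-7],[0,0,-10]],"rotation":[[0,0,0],[0,0,0],[0,0,0],[0,0,0],[0,0,0]],"claw":[1,1,1,1,1]}'
python3 -m creep '{"linear":[[4,0,-1],[7,0,-2],[10,0,-2],[11,0,-2],[11,0,-2]],"rotation":[[0,0,0],[0,0,0],[0,0,0],[0,0,0],[0,0,0]],"claw":[1,1,1,1,1]}'
python3 - <<'E'
from h import *
s=snap('side','side6');b=s['pixels'];cv2.imwrite('pics/c6.png',cv2.resize(b[90:300,100:350],(750,630))[:600])
s0=dict(np.load('pics/side4.npz'));m=np.hypot(*np.mgrid[-186:384-186,-286:512-286])<4
print('btn z before/after',P(s0,286,184),P(s,286,184))
E
```

```text
t: 10.87
tool_pos: [0.5049, -0.0257, 0.16]
eef_rot: [0.174, 0.985, 0.0, -0.001]
ft_force: [1.7, -1.1, -0.4]
gripper_width: 0.001
t: 11.28
tool_pos: [0.4004, 0.0125, 0.1794]
eef_rot: [0.174, 0.985, 0.0, -0.0]
ft_force: [1.0, 0.4, -0.1]
gripper_width: -0.002
btn z before/after [ 0.5021 -0.0222  0.0662] [ 0.5019 -0.0211  0.0668]
```

View pics/c6.png

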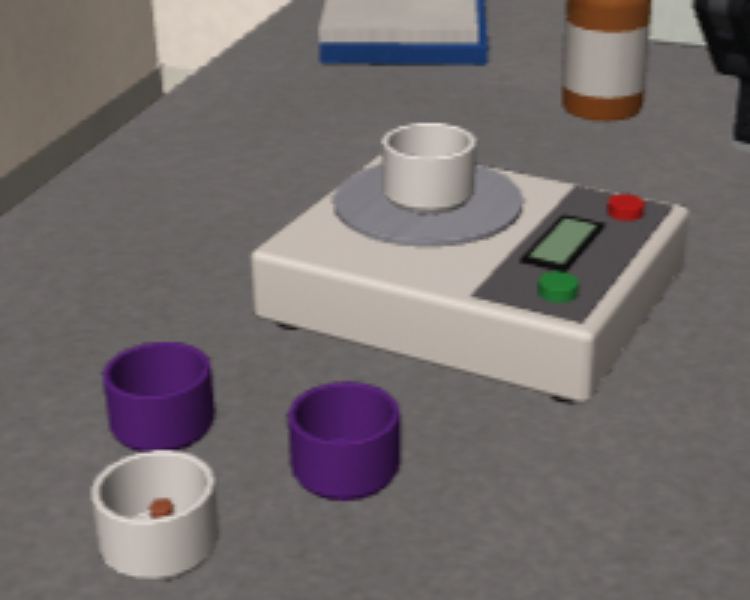

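The dish is upright on the pan centre (428,195), the green button is up again (558,285), the full dish is undisturbed (155,515), and the arm is clear. I'm handing in.

```bash
python3 -c "
from bench import r
print(r.hand_in())"
```

```text
the job is handed in; nothing more can be done
None
```

The empty dish is standing on the middle of the balance pan, let go of. The tare button was pressed after that and released. I handed the job in at about 11.3 s; the hand-in gives no verdict.

- **Dish:** I lowered it until the wrist force showed it touching the pan, then opened the gripper and moved straight up. The last side picture shows it upright on the pan centre. I judged its centring by eye and from the gripper position at release, about 1 mm from the measured pan centre, and did not measure the dish itself.
- **Button:** I pressed until it hit its stop. The fingertips came to 61 mm above the bench, and the force was 3.5 N, then 32 N at the stop. That peak is well above the 4 N spring, but it was on the fingertips and below the 120 N wrist limit. After release the button top measured 66.8 mm, against 66.2 mm before, so it is up again.
- **Other objects:** By eye, the dish with the samples and the purple look-alikes are undisturbed, and the arm is clear of everything. No checks failed or disagreed.

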